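# Fill the bead box under the spout

### The arm

A 7-joint arm with a two-finger parallel gripper is mounted at the origin on the work surface; the furniture and walls round the work are solid. World frame = base frame: x ahead of the robot, y to its left, z up, the work surface at z = 0. Lengths are in m, angles in rad, forces in N, time in s.
With the tool pointing down it reaches from about 0.425 to 0.925 m from the base axis. Payload 6.8 kg.
Tool frame: the origin (TCP) lies between the finger pads; the fingertips stand 11 mm ahead of it and the grasp point (between the pads) lies 8 mm behind it; z points along the fingers, y is the line along which they close (so a half turn about z gives the same grasp; the last joint's range is limited). The gripper opens to 85 mm and grips with 20 to 120 N. Pads are 22 mm wide; open, the fingers measure 114 mm over their backs; the gripper's body (76 mm by 85 mm) begins 54 mm behind the grasp point. The pads swing forward as they close: fully open they stand 13 mm farther back than shut.
Start: joints at [-1.352, 0.477, 0.022, 1.555, -0.011, 1.109, -0.083], TCP at [0.217, 0.639, 0.242] pointing down, gripper open.
Joint ranges: [-2.96, 2.96], [-0.34, 2.1], [-1.41, 1.46], [0.24, 2.44], [-1.37, 4.51], [0.17, 1.92], [-2.96, 2.96]. Speed limits (rad/s): [2.39, 2.39, 3.14, 3.14, 3.14, 3.14, 3.14].

### API

Orientations are given as a rotation vector (axis times angle).
In Python, from bench import r gives the robot as it stands.
- The arm moves only by the tool send_rows, never from a script. Its argument "deltas" is a list of rows, each an object of numbers: "dx", "dy", "dz": the shift along the world's x, y, z in mm; "rx", "ry", "rz": the turn, a rotation vector about the world's x, y, z in degrees. A call has 1 to 5 rows; each row is the pose to reach, as a shift and turn from the pose commanded when the call began; what a row does not reach only later rows make up. A row lasts 1/12 s, in which the tool goes at most 41.7 mm and 7.16 degrees, less where a joint would pass 70% of its speed; a pose out of reach is approached as far as the arm can. A call with a gripper value outside its range is refused whole. "jaw" is the finger opening in mm, from 0 to 85.4, set as the call begins (left out, the last holds). The fingers move at their own pace and stop on an object; "newtons" is the grip in N (left out, the last holds). Time passes only in rows, so rows that repeat a pose let the fingers close. It gives the time, the measured TCP pose, the force, the opening and the grip force at its end, in the units of the state.
- r.get_obs(): the state, without advancing time (a new reading comes with each control period).
- r.grab_frame(name): name is "scene" or "top"; returns a dict with "frame" (384x512x3 uint8, blue, green, red), "z_map" (384x512 float32, m along the optical axis (not along the pixel's ray), 0 where there is no reading), "vertical_fov" (degrees; the focal length in pixels is half the picture's height over the tangent of half this angle, whatever the lens; pixels are square), "cx", "cy" (the principal point, pixels), "xyz" and "orientation" of the camera in the world. Camera axes: x right, y down, z forward; pixel columns grow to the right and rows downward; lengths in m; the calibration is good to about 2 mm. A picture is of the moment at which its call begins.
- r.hand_in(): hands the job in; it is judged then, once.
The state is a dict: "clock": time; "joints": joint angles; "qvel": joint speeds; "tau": joint torques, N m; "tcp_pos": TCP position; "orientation": TCP orientation; "contact_force": force on the tool from outside, world axes, zero at the start; "moment": the same for the moment, N m; "grip_width": finger opening in m; "gripper_force": force on a finger pad.
Only numpy, scipy, OpenCV 4.12 (cv2) and the standard library are available. Lean on these libraries where they do the work, as an engineer would, in place of code of your own. Each camera call takes 0.05 s, during which the arm holds its last target. There are 200 camera calls.

### The job

Take the teal-banded pigment jar out of the blue box and stand it upright on the cork mat beside the yellow-banded jar. Then slide the blue box along its rail until it is centred under the steel funnel, and tip all four wooden beads out of the white scoop into the funnel so that they drop into the box. Finally stand the empty scoop upright on the table again, leaving the box under the funnel; do not knock over or push about the other jars and bottles, and spill no bead.

Things in the scene. Friction and masses are not known exactly. Their poses are not given: they have to be found in the camera images.
- rail: Low aluminium slide rail fixed on the table, 104 mm wide (its x), 320 mm long (its y, from -155 to +165 mm), 8 mm thick with thin steel rods on top. Origin: on the table, under the middle of the rail. The blue box slides along its y axis. Nothing else of the rail stands higher than 20 mm.
- carriage (a joint): Slide of the blue box along the rail, in m, from -0.03 to 0.235 (end stops); it grows as the box moves along the rail's -y, towards the funnel. The box's centre lies at 0.11 - value on the rail's y axis. It is stiff by friction (about 1.5 N plus damping of 4 N s/m) and stays where it is left. There is no stop at the funnel.
- box_in (a point): Centre of the inner floor of the blue open box, 18 mm above the table. The box is 98 mm (x) by 122 mm (y, along the rail) outside, walls 4 mm, 90 x 114 mm inside, its rim 32 mm above this point (50 mm above the table). Axes as the rail's.
- box_grip (a point): Orange upright grip block of the box, 36 mm (across the rail, x) by 14 mm (along the rail, y), standing at the end of a flat steel arm 140 mm from the box's centre towards the rail's +y, on the side away from the funnel. This point is its centre line, 66 mm above the table; the block reaches from 20 to 86 mm above the table. Push or pull it to slide the box. Axes as the rail's.
- spout_outlet (a point): Centre of the lower opening of the fixed steel funnel, 58 mm above the table (8 mm above the box's rim), over the middle line of the rail; inner diameter 56 mm. Axes as the rail's. The funnel hangs on an aluminium post, 18 mm thick and 86 mm high, that stands 100 mm from this point towards the rail's +x.
- spout_mouth (a point): Centre of the funnel's upper opening, 126 mm above the table; outer diameter 126 mm, inner 120 mm. It narrows from 114 mm to 70 mm above the table. Its axis is vertical.
- scoop_bar (a point): Centre of the green bar handle of the loose white scoop, 85 mm above the scoop's underside and 2 mm from its middle, near the balance point. The bar lies along the scoop's y, 14 mm thick in x and 12 mm in z, 64 mm free between two uprights at its ends; it may be gripped from above across x. Axes as the scoop's.
- scoop_lip (a point): Middle of the scoop's front lip, over which the beads roll out: 55 mm ahead of the bar (scoop's -x) and 63 mm below it. Axes as the scoop's.
- scoop_floor (a point): Point on the scoop's inner floor, 4 mm above its underside, 13 mm behind the bar (+x). The beads lie here at the start.
- scoop: Loose white open scoop, 0.15 kg, 110 mm (x) by 76 mm (y), origin at the middle of its underside. Side walls 32 mm high, back wall at +x 36 mm high; its front at -x is an open ramp that rises 25 degrees to the lip. The beads roll out over the lip when the front is tilted down by more than about 30 degrees; 50 degrees or more empties it.
- bead0: Wooden bead, a ball of 24 mm, origin at its centre, 12 g; in the scoop at the start.
- bead1: Wooden bead as bead0.
- bead2: Wooden bead as bead0.
- bead3: Wooden bead as bead0.
- jar_teal_mid (a point): Centre of the loose pigment jar with teal band and white lid, 55 mm in diameter, 50 mm high, 55 g; this point is half-way up, 25 mm above its underside. It stands in the blue box at the start and would jam against the funnel.
- cork_mat: Cork mat fixed on the table, 90 mm (x) by 200 mm (y), 4 mm thick; origin on its underside at its middle. (Beyond it and to the robot's right stand fixed things: a hot plate, and a wooden soap cutter with a raised bow whose handle, 330 mm above the table at about x 0.32, y -0.55, stands just ahead of the gripper's starting place: go left, not ahead, from there.)
- mat_free (a point): Middle of the free end of the mat, on its upper face, 55 mm from its middle towards its +y.
- jar_yellow: Pigment jar with yellow band, 66 mm in diameter, 53 mm high, origin at its underside; stands on the other end of the mat and stays there.
- jar_red: Bystander: pigment jar with red band, 68 mm in diameter, 56 mm high, origin at its underside.
- bottle_near: Bystander: amber bottle with black cap, 62 mm in diameter, 127 mm high, origin at its underside.
- bottle_small: Bystander: small amber bottle with black cap, 38 mm in diameter, 78 mm high, origin at its underside.
- pump: Bystander: small white pump bottle, 51 x 37 mm, 107 mm high, origin at its underside.
Things that resemble listed ones, but are neither listed nor needed, are in the scene too. What is shaped like the part that bears jar_teal_mid but green, pink or purple is not meant.

How it is judged:
On the way, in this order (a step that is already met when the one before it is completed fails the run):
1. the teal jar stands upright on the cork mat, released (x of jar_teal_mid in the frame of cork_mat between -0.04 and 0.04 m and y of jar_teal_mid in the frame of cork_mat between -0.1 and 0.1 m and z of jar_teal_mid in the frame of cork_mat between 0.02 and 0.036 m and angle between jar_teal_mid's own z axis and vertical below 0.15 rad and contact force between the fingers and jar_teal below 0.2 N), for 0.2 s.
2. the blue box is centred under the funnel while all four beads are still in the scoop (horizontal distance between box_in and spout_outlet below 0.018 m and distance between each of bead0, bead1, bead2, bead3 and scoop_floor below 0.075 m), for 0.2 s.
3. all four beads lie in the blue box under the funnel (horizontal distance between box_in and spout_outlet below 0.018 m and x of bead0 in the frame of box_in between -0.047 and 0.047 m and y of bead0 in the frame of box_in between -0.059 and 0.059 m and z of bead0 in the frame of box_in between 0.005 and 0.045 m and x of bead1 in the frame of box_in between -0.047 and 0.047 m and y of bead1 in the frame of box_in between -0.059 and 0.059 m and z of bead1 in the frame of box_in between 0.005 and 0.045 m and x of bead2 in the frame of box_in between -0.047 and 0.047 m and y of bead2 in the frame of box_in between -0.059 and 0.059 m and z of bead2 in the frame of box_in between 0.005 and 0.045 m and x of bead3 in the frame of box_in between -0.047 and 0.047 m and y of bead3 in the frame of box_in between -0.059 and 0.059 m and z of bead3 in the frame of box_in between 0.005 and 0.045 m), for 0.2 s.
At the end, for the whole second after the job is handed in: The blue box is centred under the funnel's outlet within 18 mm, all four beads lie inside it, the teal jar stands upright with its centre on the cork mat (5 mm or more from the edges along its width), and the empty scoop stands upright on the table at rest (all of step 3 and x of jar_teal_mid in the frame of cork_mat between -0.04 and 0.04 m and y of jar_teal_mid in the frame of cork_mat between -0.1 and 0.1 m and z of jar_teal_mid in the frame of cork_mat between 0.02 and 0.036 m and angle between each of jar_teal_mid, scoop_bar's own z axis and vertical below 0.15 rad and height (world z) of scoop_bar between 0.07 and 0.092 m and linear speed of scoop below 0.03 m/s); the robot touches nothing.
It fails at once if jar_yellow is moved by more than 30 mm or tipped over (distance of jar_yellow from where it was at the start of the episode above 0.03 m or angle between jar_yellow's own z axis and vertical above 0.35 rad).
It fails at once if jar_red is moved by more than 30 mm or tipped over (distance of jar_red from where it was at the start of the episode above 0.03 m or angle between jar_red's own z axis and vertical above 0.35 rad).
It fails at once if bottle_near is moved by more than 30 mm or tipped over (distance of bottle_near from where it was at the start of the episode above 0.03 m or angle between bottle_near's own z axis and vertical above 0.35 rad).
It fails at once if bottle_small is moved by more than 30 mm or tipped over (distance of bottle_small from where it was at the start of the episode above 0.03 m or angle between bottle_small's own z axis and vertical above 0.35 rad).
It fails at once if pump is moved by more than 30 mm or tipped over (distance of pump from where it was at the start of the episode above 0.03 m or angle between pump's own z axis and vertical above 0.35 rad).
It also fails if it takes over 72 s, if anything falls off the work surface, if the arm or the gripper's body presses on something with over 40 N, if the wrist force passes 120 N, or if a joint passes its speed limit or range.

## Working session

There is one attempt and no reset: what is moved stays moved. The work goes in short steps, Python scripts to look and compute and a tool call to move; the robot and the scene stay as the last step left them, time stands still between calls to the robot, and variables do not carry over. Pictures are saved under pics/ and viewed, at most 10 in all, crops included, and the job is handed in when it is done.

Besides the shell and the picture viewer there is one more tool, called in YAML: its name, and indented under it one key for each argument. send_rows: Moves the arm, as the interface text tells. Its arguments: {"type":"object","properties":{"deltas":{"type":"array","items":{"type":"object","properties":{"dx":{"type":"number"},"dy":{"type":"number"},"dz":{"type":"number"},"rx":{"type":"number"},"ry":{"type":"number"},"rz":{"type":"number"}}}},"jaw":{"type":"number"},"newtons":{"type":"number"}},"required":["deltas"]}

```bash
mkdir -p pics; cat > h.py <<'E'
import numpy as np, cv2
from scipy.spatial.transform import Rotation as R
from bench import r
def grab(n):
    f=r.grab_frame(n); f['f']=192/np.tan(np.radians(f['vertical_fov'])/2)
    o=np.array(f['orientation'],float); f['R']=(R.from_rotvec(o).as_matrix() if o.size==3 else o.reshape(3,3) if o.size==9 else R.from_quat(o).as_matrix())
    f['t']=np.array(f['xyz']); 
    v,u=np.mgrid[0:384,0:512]; z=f['z_map']
    P=np.stack([(u-f['cx'])/f['f']*z,(v-f['cy'])/f['f']*z,z],-1)
    f['P']=P@f['R'].T+f['t']; f['P'][z==0]=np.nan
    return f
def save(f,n,crop=None,s=1.5):
    im=f['frame']
    if crop: x0,y0,x1,y1=crop; im=im[y0:y1,x0:x1]
    cv2.imwrite('pics/'+n,cv2.resize(im,None,fx=s,fy=s,interpolation=cv2.INTER_CUBIC))
E
python3 - <<'E'
from h import *
print(r.get_obs())
for n in('scene','top'):
    f=grab(n); save(f,n+'0.png'); np.savez(n+'0.npz',P=f['P'],im=f['frame']); print(n,f['t'],f['orientation'],f['f'],f['cx'],f['cy'])
E
```

```text
{'clock': 0.0, 'joints': array([-1.35211143,  0.47782983,  0.02231016,  1.55645207, -0.01153033,
        1.10929595, -0.08310048]), 'qvel': array([-1.07673103e-05, -2.23660989e-03,  3.31187184e-04, -8.21264426e-05,
       -2.59277647e-04, -8.68503624e-04, -5.54661231e-04]), 'tau': array([-4.36618711e-04, -5.96452940e+01,  1.60743803e+00, -2.81195587e+01,
        1.24149580e-02,  9.54310235e-03, -3.52039763e-06]), 'tcp_pos': array([0.21647779, 0.63873833, 0.24130492]), 'orientation': array([-5.10945610e-01, -3.09955571e+00,  2.90079757e-03]), 'contact_force': array([ 0.28538515, -0.15922918, -0.31032999]), 'moment': array([ 0.01896324, -0.00700354,  0.020184  ]), 'gripper_force': 0.0, 'grip_width': 0.08565207693224071}
scene [ 0.13500155 -0.76578686  1.20890194] [-2.4088891   0.5688539  -0.19777698] 498.19559796975625 253.56554344461864 190.5117874521673
top [0.3998173  0.02854235 1.27819191] [-2.16707259  2.15139047 -0.13541642] 359.28329128065604 256.19176813914044 190.79467375264147
```

View pics/scene0.png

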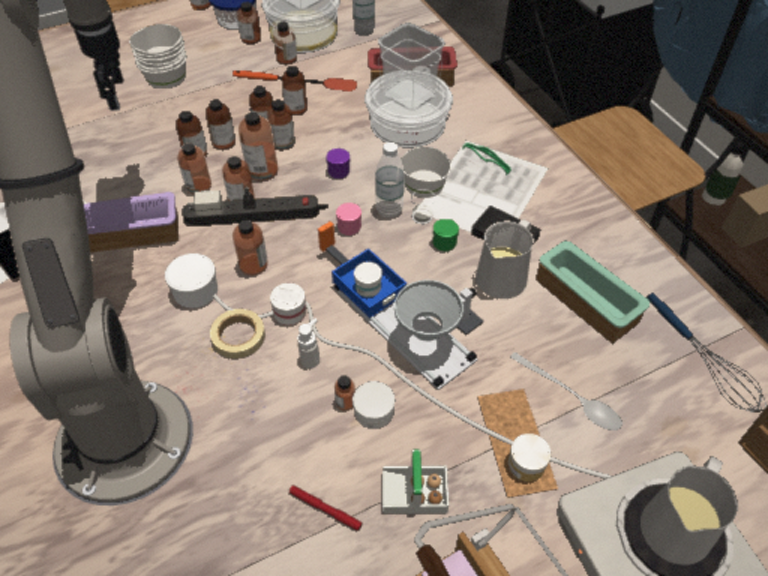

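View pics/top0.png

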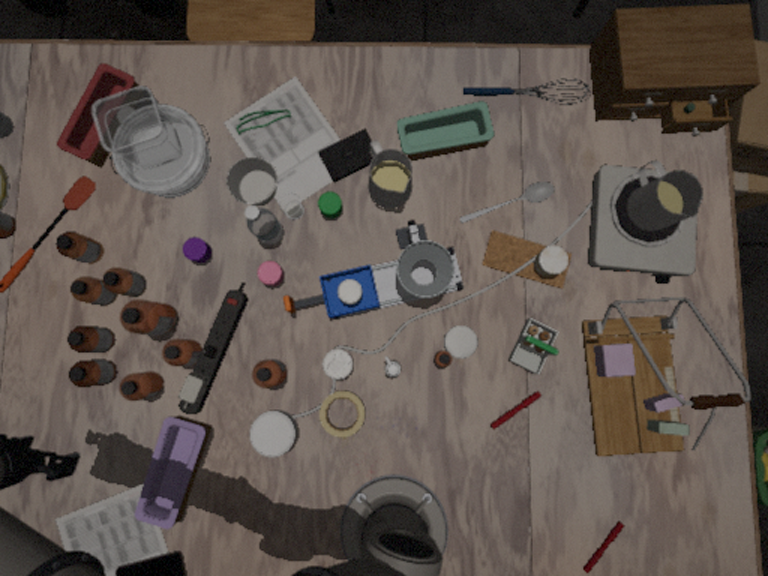

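The scene shows the teal-jar candidates. At 1.5x scale in the top view, the white lid in the blue box is at (349,292). The lookalikes are green (330,204), pink (270,273) and purple (197,250). The blue-box jar fits the description. Funnel (424,275), mat (525,258), yellow jar (552,261), scoop (535,345), grip block (289,304). Next I'll measure these and take a close crop.

```bash
cat > m.py <<'E'
from h import *
import sys
a={n:np.load(n+'0.npz') for n in('scene','top')}
def p(n,u,v,k=2):
    u=int(u/1.5);v=int(v/1.5); q=a[n]['P'][v-k:v+k+1,u-k:u+k+1].reshape(-1,3); return np.round(np.nanmedian(q,0),3)
for n,l,u,v in [('top','teal lid',349,292),('top','grip',289,304),('top','yellow lid',552,261),('top','mat c?',505,253),('scene','teal lid',368,273),('scene','grip',326,232),('scene','yellow',530,450),('scene','post',468,300),('top','base',395,510),('top','gripper',60,465),('top','bottle near?',268,373),('top','redjar',338,363),('top','jar460',460,341),('top','small',442,360),('top','pump',392,368),('top','bow',720,402),('scene','bar',416,470),('top','bar',545,342)]: print(n,l,p(n,u,v))
P=a['top']['P']; im=a['top']['im']; hsv=cv2.cvtColor(im,cv2.COLOR_BGR2HSV)
# funnel rim
X=P[150:210,250:310].reshape(-1,3); m=(abs(X[:,2]-.126)<.006); X=X[m]; A=np.c_[2*X[:,:2],np.ones(len(X))]; s=np.linalg.lstsq(A,(X[:,:2]**2).sum(1),rcond=None)[0]; print('funnel',s[:2],np.sqrt(s[2]+s[0]**2+s[1]**2),len(X))
def blob(n,h0,h1,roi,z0,z1,smin=100):
    P=a[n]['P'];hs=cv2.cvtColor(a[n]['im'],cv2.COLOR_BGR2HSV); x0,y0,x1,y1=[int(c/1.5) for c in roi]
    M=np.zeros(P.shape[:2],bool);M[y0:y1,x0:x1]=1
    M&=(hs[...,0]>=h0)&(hs[...,0]<=h1)&(hs[...,1]>smin)&(P[...,2]>z0)&(P[...,2]<z1)
    X=P[M]; rc=cv2.minAreaRect((X[:,:2]*1000).astype(np.float32)); print(n,roi,len(X),np.round(X.mean(0),4),rc, np.round(np.percentile(X[:,2],[5,95]),3)); return X
for n,roi in (('top',(305,250,390,330)),('scene',(325,240,415,320))): blob(n,105,125,roi,.03,.06)
for n,roi in (('top',(275,285,305,320)),('scene',(310,215,340,255))): blob(n,5,18,roi,.03,.1,130)
for n,roi in (('top',(520,325,565,365)),('scene',(405,440,430,500))): blob(n,45,75,roi,.05,.12)
for n,roi in (('top',(475,225,580,295)),('scene',(470,380,560,500))): blob(n,5,25,roi,-.01,.012,70)
M=(P[...,2]>.02)&(P[...,2]<.05); M[:int(310/1.5)]=0;M[int(380/1.5):]=0;M[:,:int(500/1.5)]=0;M[:,int(570/1.5):]=0
X=P[M];print('scoop walls',len(X),cv2.minAreaRect((X[:,:2]*1000).astype(np.float32)))
cv2.imwrite('pics/c1.png',np.hstack([cv2.resize(a['top']['im'][170:220,180:310],None,fx=3.07,fy=6,interpolation=2)[:300] if 0 else cv2.resize(a['scene']['im'][150:260,200:330],(390,330),interpolation=2),cv2.resize(a['scene']['im'][290:350,245:315],(385,330),interpolation=2)]))
E
python3 m.py
```

```text
top teal lid [0.537 0.108 0.068]
top grip [0.508 0.24  0.086]
top yellow lid [ 0.612 -0.359  0.056]
top mat c? [ 0.642 -0.261  0.004]
scene teal lid [0.536 0.097 0.065]
scene grip [0.504 0.232 0.074]
scene yellow [ 0.614 -0.365  0.054]
scene post [ 0.68  -0.05   0.062]
top base [0.071 0.001 0.092]
top gripper [0.208 0.573 0.334]
top bottle near? [0.357 0.272 0.127]
top redjar [0.376 0.13  0.057]
top jar460 [ 0.428 -0.145  0.048]
top small [ 0.385 -0.1    0.076]
top pump [0.368 0.009 0.106]
top bow [ 0.32  -0.552  0.338]
scene bar [ 0.418 -0.322  0.088]
top bar [ 0.426 -0.333  0.089]
funnel [ 0.58295459 -0.06208855] 0.06115196698863257 119
top (305, 250, 390, 330) 168 [0.5397 0.1165 0.0463] ((541.315673828125, 107.18113708496094), (96.78592681884766, 119.15691375732422), 13.433409690856934) [0.032 0.053]
scene (325, 240, 415, 320) 403 [0.5349 0.1039 0.041 ] ((538.1012573242188, 101.4979019165039), (100.650634765625, 127.10275268554688), 14.003619194030762) [0.032 0.049]
top (275, 285, 305, 320) 61 [0.5072 0.2393 0.0784] ((508.08917236328125, 241.3777313232422), (33.61957931518555, 14.
[... 320 characters left out ...]
0.81353759765625, 11.72998046875), 63.572410583496094) [0.087 0.094]
scene (405, 440, 430, 500) 140 [ 0.416  -0.3276  0.088 ] ((416.60650634765625, -326.5546875), (72.36026000976562, 12.363021850585938), 62.444393157958984) [0.084 0.092]
top (475, 225, 580, 295) 969 [ 0.6286 -0.2938  0.0044] ((626.3555908203125, -315.4411315917969), (201.3164825439453, 90.24109649658203), 73.15970611572266) [0.    0.009]
scene (470, 380, 560, 500) 1627 [ 0.6222 -0.3111  0.0013] ((625.850341796875, -318.0082092285156), (204.76316833496094, 93.64559173583984), 73.62659454345703) [-0.003  0.006]
scoop walls 265 ((419.9647216796875, -320.8041687011719), (72.83672332763672, 107.89962768554688), 63.51739501953125)
```

View pics/c1.png

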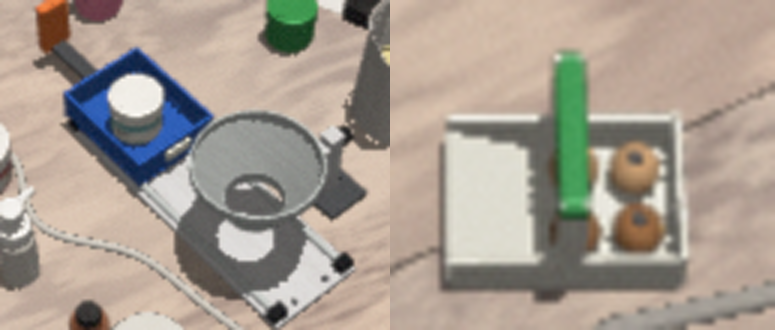

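The box on the left holds a white-lidded jar with a teal-grey band, so that is the target; the green and pink jars stand outside it. In the right crop the scoop's ramp is at left and its beads lie behind the bar. Next I'll refine the lid and funnel centres and start moving.

```bash
python3 - <<'E'
from h import *
def circ(X):
    A=np.c_[2*X[:,:2],np.ones(len(X))]; s=np.linalg.lstsq(A,(X[:,:2]**2).sum(1),rcond=None)[0]; return s[:2],np.sqrt(s[2]+s[0]**2+s[1]**2)
for n in('scene','top'):
    P=np.load(n+'0.npz')['P'];
    d=np.hypot(P[...,0]-.537,P[...,1]-.103)<.04; X=P[d&(P[...,2]>.06)&(P[...,2]<.075)]
    print(n,'lid',len(X),cv2.minEnclosingCircle((X[:,:2]*1000).astype(np.float32)),np.median(X[:,2]))
    d=np.hypot(P[...,0]-.583,P[...,1]+.062)<.08; X=P[d&(abs(P[...,2]-.126)<.006)]; print('fun',len(X),circ(X),cv2.minEnclosingCircle((X[:,:2]*1000).astype(np.float32)))
    d=np.hypot(P[...,0]-.613,P[...,1]+.362)<.05; X=P[d&(abs(P[...,2]-.055)<.006)]; print('yel',len(X),cv2.minEnclosingCircle((X[:,:2]*1000).astype(np.float32)))
E
```

```text
scene lid 207 ((536.4535522460938, 100.76910400390625), 29.069087982177734) 0.06442795726666373
fun 165 (array([ 0.57938662, -0.06591001]), np.float64(0.06112978665291297)) ((579.8295288085938, -64.9146957397461), 63.98884201049805)
yel 502 ((614.156005859375, -366.2657775878906), 34.59071350097656)
top lid 206 ((539.7315673828125, 104.45777130126953), 27.811044692993164) 0.06839586425075794
fun 119 (array([ 0.58295459, -0.06208855]), np.float64(0.06115196698863257)) ((583.1668701171875, -62.01651382446289), 62.85075759887695)
yel 286 ((617.313232421875, -362.3142395019531), 33.64677429199219)
```

send_rows:
  deltas:
    - {"dx": 21,"dy": -36,"dz": 5,"rz": 6.5}
    - {"dx": 42,"dy": -71,"dz": 10,"rz": 13}
    - {"dx": 63,"dy": -106,"dz": 10,"rz": 19.5}
    - {"dx": 84,"dy": -141,"dz": 10,"rz": 26}
    - {"dx": 105,"dy": -175,"dz": 10,"rz": 32.6}
  jaw: 70
  newtons: 20

```text
$.deltas[0]: bad value
```

send_rows:
  deltas:
    - {"dx": 20,"dy": -34,"dz": 3,"rx": 0,"ry": 0,"rz": 6.5}
    - {"dx": 40,"dy": -67,"dz": 6,"rx": 0,"ry": 0,"rz": 13}
    - {"dx": 60,"dy": -100,"dz": 8,"rx": 0,"ry": 0,"rz": 19.5}
    - {"dx": 80,"dy": -133,"dz": 8,"rx": 0,"ry": 0,"rz": 26}
    - {"dx": 100,"dy": -167,"dz": 8,"rx": 0,"ry": 0,"rz": 32.6}
  jaw: 70
  newtons: 20

```text
clock: 0.52
tcp_pos: [0.3172, 0.4706, 0.25]
orientation: [0.389, -3.117, 0.001]
contact_force: [0.8, 0.1, -0.1]
grip_width: 0.0699
gripper_force: 0.0
```

send_rows:
  deltas:
    - {"dx": 20,"dy": -34,"dz": 0}
    - {"dx": 40,"dy": -67,"dz": 0}
    - {"dx": 60,"dy": -100,"dz": 0}
    - {"dx": 80,"dy": -133,"dz": 0}
    - {"dx": 100,"dy": -167,"dz": 0}

```text
$.deltas[0]: bad value
```

send_rows:
  deltas:
    - {"dx": 20,"dy": -34,"dz": -10}
    - {"dx": 41,"dy": -68,"dz": -20}
    - {"dx": 61,"dy": -101,"dz": -30}
    - {"dx": 81,"dy": -134,"dz": -40}
    - {"dx": 101,"dy": -167,"dz": -50}

```text
$.deltas[0]: bad value
```

send_rows:
  deltas:
    - {"dx": 20,"dy": -33,"dz": -15}
    - {"dx": 20,"dy": -34,"dz": -50}
    - {"dx": 20,"dy": -34,"dz": -80}
    - {"dx": 20,"dy": -34,"dz": -80}

```text
$.deltas[0]: bad value
```

send_rows:
  deltas:
    - {"dx": 20,"dy": -34,"dz": 0,"rx": 0,"ry": 0,"rz": 0}
    - {"dx": 40,"dy": -67,"dz": 0,"rx": 0,"ry": 0,"rz": 0}
    - {"dx": 60,"dy": -100,"dz": 0,"rx": 0,"ry": 0,"rz": 0}
    - {"dx": 80,"dy": -133,"dz": 0,"rx": 0,"ry": 0,"rz": 0}
    - {"dx": 100,"dy": -167,"dz": 0,"rx": 0,"ry": 0,"rz": 0}

```text
clock: 0.93
tcp_pos: [0.4171, 0.3035, 0.2501]
orientation: [0.38, -3.118, 0.0]
contact_force: [1.1, 1.6, 0.7]
grip_width: 0.0702
gripper_force: 0.0
```

send_rows:
  deltas:
    - {"dx": 20,"dy": -34,"dz": -10,"rx": 0,"ry": 0,"rz": 0}
    - {"dx": 41,"dy": -68,"dz": -20,"rx": 0,"ry": 0,"rz": 0}
    - {"dx": 61,"dy": -101,"dz": -30,"rx": 0,"ry": 0,"rz": 0}
    - {"dx": 81,"dy": -134,"dz": -40,"rx": 0,"ry": 0,"rz": 0}
    - {"dx": 101,"dy": -167,"dz": -50,"rx": 0,"ry": 0,"rz": 0}

```text
clock: 1.35
tcp_pos: [0.5181, 0.1364, 0.1998]
orientation: [0.38, -3.118, 0.0]
contact_force: [0.0, 0.7, 0.2]
grip_width: 0.07
gripper_force: 0.0
```

send_rows:
  deltas:
    - {"dx": 20,"dy": -33,"dz": -10,"rx": 0,"ry": 0,"rz": 0}
    - {"dx": 20,"dy": -34,"dz": -50,"rx": 0,"ry": 0,"rz": 0}
    - {"dx": 20,"dy": -34,"dz": -80,"rx": 0,"ry": 0,"rz": 0}
    - {"dx": 20,"dy": -34,"dz": -80,"rx": 0,"ry": 0,"rz": 0}

```text
clock: 1.68
tcp_pos: [0.5337, 0.1024, 0.1149]
orientation: [0.376, -3.109, 0.003]
contact_force: [-1.8, -0.3, -0.8]
grip_width: 0.0703
gripper_force: 0.0
```

```bash
python3 - <<'E'
from h import *
f=grab('scene');g=grab('top')
a=cv2.resize(f['frame'][120:230,200:330],(390,330),interpolation=2);b=cv2.resize(g['frame'][150:230,180:270],(371,330),interpolation=2)
cv2.imwrite('pics/j1.png',np.hstack([a,b])); o=r.get_obs(); print(o['tcp_pos'],o['orientation'])
E
```

```text
[0.53687482 0.10427924 0.11985486] [ 3.79689145e-01 -3.11579177e+00  7.41088471e-04]
```

View pics/j1.png

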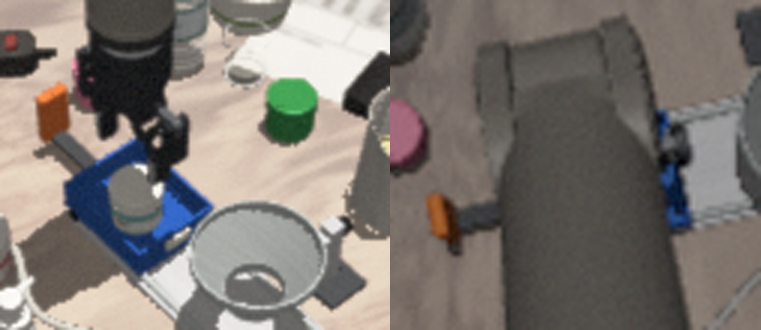

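The gripper is above the jar in the blue box, with the jaws along the rail: left finger around (105,125), right finger around (170,155), jar at (135,195). I'll descend and close.

send_rows:
  deltas:
    - {"dx": 0,"dy": 0,"dz": -25,"rx": 0,"ry": 0,"rz": 0}
    - {"dx": 0,"dy": 0,"dz": -50,"rx": 0,"ry": 0,"rz": 0}
    - {"dx": 0,"dy": 0,"dz": -70,"rx": 0,"ry": 0,"rz": 0}
    - {"dx": 0,"dy": 0,"dz": -70,"rx": 0,"ry": 0,"rz": 0}

```text
clock: 2.12
tcp_pos: [0.5367, 0.105, 0.0494]
orientation: [0.382, -3.116, 0.0]
contact_force: [-0.5, 0.3, -0.2]
grip_width: 0.0701
gripper_force: 0.0
```

send_rows:
  deltas:
    - {"dx": 0,"dy": 0,"dz": 0,"rx": 0,"ry": 0,"rz": 0}
    - {"dx": 0,"dy": 0,"dz": 0,"rx": 0,"ry": 0,"rz": 0}
    - {"dx": 0,"dy": 0,"dz": 0,"rx": 0,"ry": 0,"rz": 0}
    - {"dx": 0,"dy": 0,"dz": 0,"rx": 0,"ry": 0,"rz": 0}
  jaw: 45
  newtons: 25

```text
clock: 2.45
tcp_pos: [0.5393, 0.1049, 0.0524]
orientation: [-0.379, 3.115, 0.001]
contact_force: [-0.8, 1.6, 7.9]
grip_width: 0.054
gripper_force: 27.0
```

send_rows:
  deltas:
    - {"dx": 0,"dy": 0,"dz": 30,"rx": 0,"ry": 0,"rz": 0}
    - {"dx": 0,"dy": 0,"dz": 65,"rx": 0,"ry": 0,"rz": 0}
    - {"dx": 0,"dy": 0,"dz": 105,"rx": 0,"ry": 0,"rz": 0}
    - {"dx": 0,"dy": 0,"dz": 140,"rx": 0,"ry": 0,"rz": 0}
    - {"dx": 0,"dy": 0,"dz": 155,"rx": 0,"ry": 0,"rz": 0}

```text
clock: 2.87
tcp_pos: [0.54, 0.1046, 0.2112]
orientation: [-0.378, 3.111, 0.003]
contact_force: [0.9, 0.9, -1.4]
grip_width: 0.0538
gripper_force: 26.9
```

send_rows:
  deltas:
    - {"dx": 8,"dy": -28,"dz": 0,"rx": 0,"ry": 0,"rz": -5}
    - {"dx": 18,"dy": -65,"dz": 0,"rx": 0,"ry": 0,"rz": -10}
    - {"dx": 29,"dy": -102,"dz": 0,"rx": 0,"ry": 0,"rz": -15}
    - {"dx": 40,"dy": -140,"dz": 0,"rx": 0,"ry": 0,"rz": -20}
    - {"dx": 50,"dy": -177,"dz": 0,"rx": 0,"ry": 0,"rz": -25}

```text
clock: 3.28
tcp_pos: [0.5881, -0.0746, 0.2065]
orientation: [0.311, 3.124, 0.001]
contact_force: [0.1, 0.0, -0.4]
grip_width: 0.0534
gripper_force: 26.9
```

send_rows:
  deltas:
    - {"dx": 10,"dy": -37,"dz": 0,"rx": 0,"ry": 0,"rz": -5}
    - {"dx": 21,"dy": -74,"dz": 0,"rx": 0,"ry": 0,"rz": -5}
    - {"dx": 31,"dy": -111,"dz": 0,"rx": 0,"ry": 0,"rz": -5}
    - {"dx": 42,"dy": -148,"dz": 0,"rx": 0,"ry": 0,"rz": -5}
    - {"dx": 54,"dy": -187,"dz": 0,"rx": 0,"ry": 0,"rz": -5}

```text
clock: 3.7
tcp_pos: [0.642, -0.261, 0.2063]
orientation: [0.439, 3.11, 0.001]
contact_force: [1.3, 0.7, 0.1]
grip_width: 0.0536
gripper_force: 26.9
```

send_rows:
  deltas:
    - {"dx": 0,"dy": 0,"dz": 0,"rx": 0,"ry": 0,"rz": 0}
    - {"dx": 0,"dy": 0,"dz": -30,"rx": 0,"ry": 0,"rz": 0}
    - {"dx": 0,"dy": 0,"dz": -60,"rx": 0,"ry": 0,"rz": 0}
    - {"dx": 0,"dy": 0,"dz": -90,"rx": 0,"ry": 0,"rz": 0}
    - {"dx": 0,"dy": 0,"dz": -110,"rx": 0,"ry": 0,"rz": 0}

```text
clock: 4.12
tcp_pos: [0.6406, -0.259, 0.0931]
orientation: [-0.44, -3.108, -0.001]
contact_force: [-0.4, 1.1, -1.1]
grip_width: 0.0539
gripper_force: 26.9
```

```bash
python3 - <<'E'
from h import *
f=grab('scene');o=r.get_obs(); print(o['tcp_pos'],o['orientation'],o['grip_width'],o['contact_force'],o['joints'])
save(f,'j2.png',(270,200,420,350),4)
P=f['P'];X=P[230:300,300:400].reshape(-1,3);im=f['frame'][230:300,300:400].reshape(-1,3).astype(int)
m=(im.min(1)>110)&(np.ptp(im,axis=1)<45)&(X[:,2]>.04)&(X[:,2]<.14)&(X[:,1]>-.31);X=X[m];print(len(X),np.nanmedian(X,0),np.nanmin(X,0),np.nanmax(X,0))
E
```

```text
[ 0.6386022  -0.2579858   0.08951005] [-4.39020301e-01 -3.10305501e+00 -2.72372630e-03] 0.0536875729715257 [-1.28606712  0.79932976 -2.81684783] [ 0.07076867  0.68245996  0.32925902  1.64498982 -0.2710467   0.86739352
  1.79914351]
196 [ 0.62361096 -0.25998388  0.10506198] [ 0.61004756 -0.28649917  0.05926354] [ 0.64677456 -0.20721438  0.13256394]
```

View pics/j2.png

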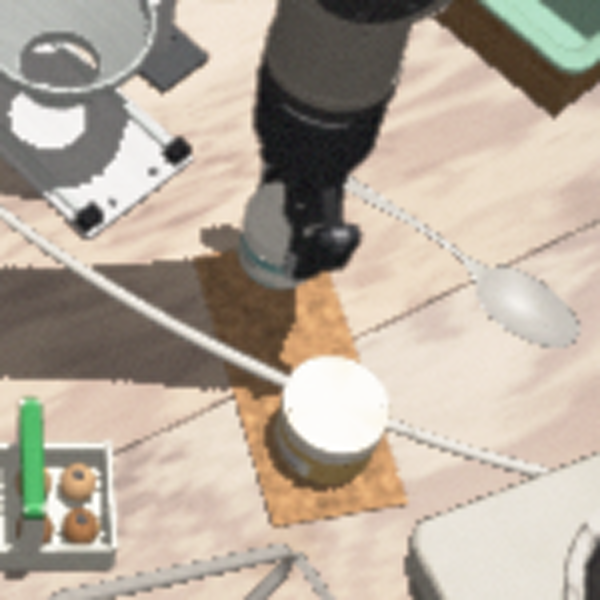

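The teal jar hangs at (270,240) above the free end of the mat (centre about (265,290)), well clear of the yellow jar at (330,420). I'll lower it, release and retreat.

send_rows:
  deltas:
    - {"dx": 1,"dy": -3,"dz": -20,"rx": 0,"ry": 0,"rz": 0}
    - {"dx": 1,"dy": -3,"dz": -38,"rx": 0,"ry": 0,"rz": 0}
    - {"dx": 1,"dy": -3,"dz": -48,"rx": 0,"ry": 0,"rz": 0}
    - {"dx": 1,"dy": -3,"dz": -53,"rx": 0,"ry": 0,"rz": 0}
    - {"dx": 1,"dy": -3,"dz": -54,"rx": 0,"ry": 0,"rz": 0}

```text
clock: 4.58
tcp_pos: [0.6426, -0.2625, 0.0413]
orientation: [-0.44, -3.11, -0.0]
contact_force: [0.2, 0.1, -0.1]
grip_width: 0.0533
gripper_force: 26.9
```

send_rows:
  deltas:
    - {"dx": 0,"dy": 0,"dz": 0,"rx": 0,"ry": 0,"rz": 0}
    - {"dx": 0,"dy": 0,"dz": 0,"rx": 0,"ry": 0,"rz": 0}
    - {"dx": 0,"dy": 0,"dz": 0,"rx": 0,"ry": 0,"rz": 0}

```text
clock: 4.83
tcp_pos: [0.6435, -0.2629, 0.0426]
orientation: [0.44, 3.109, -0.0]
contact_force: [-0.1, -0.3, -0.2]
grip_width: 0.0534
gripper_force: 26.9
```

send_rows:
  deltas:
    - {"dx": 0,"dy": 0,"dz": -2,"rx": 0,"ry": 0,"rz": 0}
    - {"dx": 0,"dy": 0,"dz": -4,"rx": 0,"ry": 0,"rz": 0}
    - {"dx": 0,"dy": 0,"dz": -4,"rx": 0,"ry": 0,"rz": 0}

```text
clock: 5.08
tcp_pos: [0.6432, -0.2629, 0.0385]
orientation: [0.441, 3.109, 0.0]
contact_force: [-0.6, 0.4, 6.6]
grip_width: 0.0535
gripper_force: 27.5
```

Contact has been made. Release, then lift.

send_rows:
  deltas:
    - {"dx": 0,"dy": 0,"dz": 1,"rx": 0,"ry": 0,"rz": 0}
    - {"dx": 0,"dy": 0,"dz": 1,"rx": 0,"ry": 0,"rz": 0}
    - {"dx": 0,"dy": 0,"dz": 1,"rx": 0,"ry": 0,"rz": 0}
    - {"dx": 0,"dy": 0,"dz": 1,"rx": 0,"ry": 0,"rz": 0}
    - {"dx": 0,"dy": 0,"dz": 1,"rx": 0,"ry": 0,"rz": 0}
  jaw: 72

```text
clock: 5.5
tcp_pos: [0.6426, -0.2627, 0.0381]
orientation: [-0.441, -3.11, -0.0]
contact_force: [1.0, 0.3, -0.4]
grip_width: 0.0723
gripper_force: 0.0
```

send_rows:
  deltas:
    - {"dx": 0,"dy": 0,"dz": 20,"rx": 0,"ry": 0,"rz": 0}
    - {"dx": 0,"dy": 0,"dz": 55,"rx": 0,"ry": 0,"rz": 0}
    - {"dx": 0,"dy": 0,"dz": 95,"rx": 0,"ry": 0,"rz": 0}
    - {"dx": 0,"dy": 0,"dz": 135,"rx": 0,"ry": 0,"rz": 0}
    - {"dx": 0,"dy": 0,"dz": 165,"rx": 0,"ry": 0,"rz": 0}

```text
clock: 5.92
tcp_pos: [0.6433, -0.2633, 0.2068]
orientation: [0.441, 3.108, -0.001]
contact_force: [0.8, 0.4, 0.3]
grip_width: 0.0718
gripper_force: 0.0
```

send_rows:
  deltas:
    - {"dx": -10,"dy": 36,"dz": 0,"rx": 0,"ry": 0,"rz": 3}
    - {"dx": -20,"dy": 72,"dz": 0,"rx": 0,"ry": 0,"rz": 6}
    - {"dx": -30,"dy": 110,"dz": 0,"rx": 0,"ry": 0,"rz": 9}
    - {"dx": -40,"dy": 148,"dz": 0,"rx": 0,"ry": 0,"rz": 12}
    - {"dx": -50,"dy": 186,"dz": 0,"rx": 0,"ry": 0,"rz": 15}
  jaw: 45

```text
clock: 6.33
tcp_pos: [0.5918, -0.0751, 0.2034]
orientation: [0.027, 3.141, 0.0]
contact_force: [1.1, 0.2, 0.4]
grip_width: 0.0448
gripper_force: 0.0
```

send_rows:
  deltas:
    - {"dx": -10,"dy": 38,"dz": 0,"rx": 0,"ry": 0,"rz": 3}
    - {"dx": -20,"dy": 76,"dz": 0,"rx": 0,"ry": 0,"rz": 6}
    - {"dx": -30,"dy": 114,"dz": 0,"rx": 0,"ry": 0,"rz": 9}
    - {"dx": -40,"dy": 152,"dz": 0,"rx": 0,"ry": 0,"rz": 12}
    - {"dx": -50,"dy": 190,"dz": 0,"rx": 0,"ry": 0,"rz": 15}

```text
clock: 6.75
tcp_pos: [0.5419, 0.1149, 0.2035]
orientation: [-0.383, 3.118, 0.0]
contact_force: [0.5, 0.3, -0.5]
grip_width: 0.0448
gripper_force: 0.0
```

send_rows:
  deltas:
    - {"dx": -12,"dy": 38,"dz": 0,"rx": 0,"ry": 0,"rz": 0}
    - {"dx": -24,"dy": 76,"dz": 0,"rx": 0,"ry": 0,"rz": 0}
    - {"dx": -35,"dy": 113,"dz": 0,"rx": 0,"ry": 0,"rz": 0}
    - {"dx": -36,"dy": 126,"dz": -30,"rx": 0,"ry": 0,"rz": 0}
    - {"dx": -36,"dy": 126,"dz": -65,"rx": 0,"ry": 0,"rz": 0}

```text
clock: 7.17
tcp_pos: [0.5071, 0.2463, 0.1401]
orientation: [-0.39, 3.111, 0.009]
contact_force: [0.9, 0.8, -1.1]
grip_width: 0.045
gripper_force: 0.0
```

```bash
python3 - <<'E'
from h import *
f=grab('scene');o=r.get_obs(); print(o['tcp_pos'],o['orientation'],o['grip_width'])
a=cv2.resize(f['frame'][120:220,190:300],(385,350),interpolation=2);b=cv2.resize(f['frame'][240:340,310:420],(385,350),interpolation=2)
cv2.imwrite('pics/g1.png',np.hstack([a,b]))
for n in('scene','top'):
    g=f if n=='scene' else grab('top');P=g['P'];d=np.hypot(P[...,0]-.642,P[...,1]+.263)<.04; X=P[d&(P[...,2]>.045)&(P[...,2]<.065)]
    print(len(X),cv2.minEnclosingCircle((X[:,:2]*1000).astype(np.float32)),np.median(X[:,2]))
E
```

```text
[0.50285827 0.24085988 0.13184377] [ 3.86877960e-01 -3.11140726e+00  2.85326763e-03] 0.04501234635963961
320 ((640.927978515625, -265.4491882324219), 29.03300666809082) 0.05113091248257051
198 ((642.9100341796875, -261.0888977050781), 27.647098541259766) 0.054408901855653724
```

View pics/g1.png

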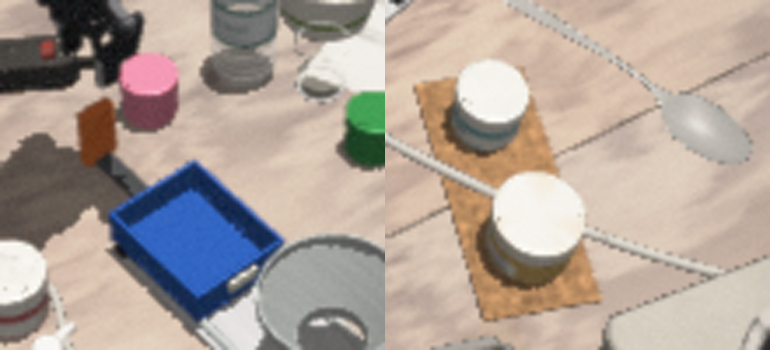

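The teal jar stands upright on the mat at (490,95) next to the yellow one. The box is empty, and the gripper is above the orange block at (97,132). Next I'll descend and grip it.

send_rows:
  deltas:
    - {"dx": 0,"dy": 0,"dz": -25,"rx": 0,"ry": 0,"rz": 0}
    - {"dx": 0,"dy": 0,"dz": -50,"rx": 0,"ry": 0,"rz": 0}
    - {"dx": 0,"dy": 0,"dz": -68,"rx": 0,"ry": 0,"rz": 0}
    - {"dx": 0,"dy": 0,"dz": -68,"rx": 0,"ry": 0,"rz": 0}
    - {"dx": 0,"dy": 0,"dz": -68,"rx": 0,"ry": 0,"rz": 0}

```text
clock: 7.68
tcp_pos: [0.5072, 0.2383, 0.0711]
orientation: [0.377, -3.118, 0.001]
contact_force: [-0.4, 0.6, 0.4]
grip_width: 0.0449
gripper_force: 0.0
```

send_rows:
  deltas:
    - {"dx": 0,"dy": 0,"dz": 0,"rx": 0,"ry": 0,"rz": 0}
    - {"dx": 0,"dy": 0,"dz": 0,"rx": 0,"ry": 0,"rz": 0}
    - {"dx": 0,"dy": 0,"dz": 0,"rx": 0,"ry": 0,"rz": 0}
    - {"dx": 0,"dy": 0,"dz": 0,"rx": 0,"ry": 0,"rz": 0}
    - {"dx": 0,"dy": 0,"dz": 0,"rx": 0,"ry": 0,"rz": 0}
  jaw: 5
  newtons: 20

```text
clock: 8.1
tcp_pos: [0.5079, 0.2399, 0.0722]
orientation: [-0.378, 3.116, 0.002]
contact_force: [-0.7, -0.7, 7.5]
grip_width: 0.0134
gripper_force: 25.8
```

send_rows:
  deltas:
    - {"dx": 3,"dy": -12,"dz": 0,"rx": 0,"ry": 0,"rz": 0}
    - {"dx": 8,"dy": -32,"dz": 0,"rx": 0,"ry": 0,"rz": 0}
    - {"dx": 13,"dy": -53,"dz": 0,"rx": 0,"ry": 0,"rz": 0}
    - {"dx": 18,"dy": -73,"dz": 0,"rx": 0,"ry": 0,"rz": 0}
    - {"dx": 23,"dy": -93,"dz": 0,"rx": 0,"ry": 0,"rz": 0}

```text
clock: 8.52
tcp_pos: [0.5304, 0.1466, 0.0722]
orientation: [-0.38, 3.117, 0.003]
contact_force: [-2.9, 2.8, 9.2]
grip_width: 0.0136
gripper_force: 26.2
```

send_rows:
  deltas:
    - {"dx": 5,"dy": -20,"dz": 0,"rx": 0,"ry": 0,"rz": 0}
    - {"dx": 10,"dy": -40,"dz": 0,"rx": 0,"ry": 0,"rz": 0}
    - {"dx": 15,"dy": -60,"dz": 0,"rx": 0,"ry": 0,"rz": 0}
    - {"dx": 18,"dy": -75,"dz": 0,"rx": 0,"ry": 0,"rz": 0}
    - {"dx": 18,"dy": -75,"dz": 0,"rx": 0,"ry": 0,"rz": 0}

```text
clock: 8.93
tcp_pos: [0.5495, 0.0672, 0.0721]
orientation: [-0.371, 3.117, -0.003]
contact_force: [-1.9, -2.5, 10.1]
grip_width: 0.0137
gripper_force: 26.1
```

send_rows:
  deltas:
    - {"dx": 0,"dy": 0,"dz": 0,"rx": 0,"ry": 0,"rz": 0}
    - {"dx": 0,"dy": 0,"dz": 0,"rx": 0,"ry": 0,"rz": 0}

```text
clock: 9.1
tcp_pos: [0.5487, 0.0706, 0.0721]
orientation: [-0.377, 3.117, -0.0]
contact_force: [-2.0, -1.5, 11.1]
grip_width: 0.0135
gripper_force: 26.2
```

send_rows:
  deltas:
    - {"dx": 0,"dy": 0,"dz": 0,"rx": 0,"ry": 0,"rz": 0}
    - {"dx": 0,"dy": 0,"dz": 0,"rx": 0,"ry": 0,"rz": 0}
    - {"dx": 0,"dy": 0,"dz": 0,"rx": 0,"ry": 0,"rz": 0}
  jaw: 45

```text
clock: 9.35
tcp_pos: [0.5477, 0.0718, 0.0706]
orientation: [-0.38, 3.118, 0.0]
contact_force: [0.5, 0.3, -1.0]
grip_width: 0.0449
gripper_force: 0.0
```

send_rows:
  deltas:
    - {"dx": 0,"dy": 0,"dz": 30,"rx": 0,"ry": 0,"rz": 0}
    - {"dx": 0,"dy": 0,"dz": 65,"rx": 0,"ry": 0,"rz": 0}
    - {"dx": 0,"dy": 0,"dz": 105,"rx": 0,"ry": 0,"rz": 0}
    - {"dx": 0,"dy": 0,"dz": 135,"rx": 0,"ry": 0,"rz": 0}
    - {"dx": -5,"dy": 0,"dz": 150,"rx": 0,"ry": 0,"rz": -5}

```text
clock: 9.77
tcp_pos: [0.545, 0.0718, 0.2247]
orientation: [-0.243, 3.126, 0.002]
contact_force: [0.4, 0.4, 0.4]
grip_width: 0.045
gripper_force: 0.0
```

```bash
python3 - <<'E'
from h import *
o=r.get_obs(); print(o['tcp_pos'],o['orientation'])
for n in('scene','top'):
    f=grab(n);P=f['P'];hs=cv2.cvtColor(f['frame'],cv2.COLOR_BGR2HSV)
    d=np.hypot(P[...,0]-.549,P[...,1]-.072)<.05; X=P[d&(P[...,2]>.03)&(P[...,2]<.1)&(hs[...,0]<19)&(hs[...,0]>4)&(hs[...,1]>130)]
    print(n,'grip',len(X),X.mean(0) if len(X) else 0,cv2.minAreaRect((X[:,:2]*1000).astype(np.float32)) if len(X) else 0)
    X=P[(hs[...,0]>=105)&(hs[...,0]<=125)&(hs[...,1]>120)&(P[...,2]>.02)&(P[...,2]<.06)&(np.hypot(P[...,0]-.58,P[...,1]+.06)<.1)]
    print('box',len(X),cv2.minAreaRect((X[:,:2]*1000).astype(np.float32)))
E
```

```text
[0.54502829 0.07181526 0.2246958 ] [-2.43068030e-01  3.12570641e+00  1.87782781e-03]
scene grip 137 [0.54579451 0.06304772 0.06265332] ((547.3260498046875, 65.28311157226562), (36.79220962524414, 14.673421859741211), 13.774703979492188)
box 388 ((579.9229125976562, -69.2216796875), (101.34662628173828, 123.26634216308594), 14.339770317077637)
top grip 0 0 0
box 89 ((580.6488647460938, -64.50138854980469), (94.22622680664062, 118.77069091796875), 12.456809043884277)
```

Box is within about 3 mm of the funnel centre in both cameras. Next I'll go to the scoop bar, turning the jaws across it.

send_rows:
  deltas:
    - {"dx": -7,"dy": -22,"dz": 0,"rx": 0,"ry": 0,"rz": -7}
    - {"dx": -14,"dy": -44,"dz": 0,"rx": 0,"ry": 0,"rz": -14}
    - {"dx": -21,"dy": -66,"dz": 0,"rx": 0,"ry": 0,"rz": -21}
    - {"dx": -28,"dy": -88,"dz": 0,"rx": 0,"ry": 0,"rz": -28}
    - {"dx": -35,"dy": -110,"dz": 0,"rx": 0,"ry": 0,"rz": -35}

```text
clock: 10.28
tcp_pos: [0.5065, -0.0394, 0.219]
orientation: [-0.715, -3.057, 0.001]
contact_force: [-0.1, 0.3, -0.5]
grip_width: 0.0448
gripper_force: 0.0
```

send_rows:
  deltas:
    - {"dx": -7,"dy": -22,"dz": 0,"rx": 0,"ry": 0,"rz": -7}
    - {"dx": -14,"dy": -44,"dz": 0,"rx": 0,"ry": 0,"rz": -14}
    - {"dx": -21,"dy": -66,"dz": 0,"rx": 0,"ry": 0,"rz": -21}
    - {"dx": -28,"dy": -88,"dz": 0,"rx": 0,"ry": 0,"rz": -28}
    - {"dx": -35,"dy": -110,"dz": 0,"rx": 0,"ry": 0,"rz": -35}

```text
clock: 10.7
tcp_pos: [0.4715, -0.1494, 0.2191]
orientation: [-1.602, -2.7, 0.002]
contact_force: [-0.4, -0.2, 0.0]
grip_width: 0.0453
gripper_force: 0.0
```

send_rows:
  deltas:
    - {"dx": -7,"dy": -22,"dz": 0,"rx": 0,"ry": 0,"rz": -7}
    - {"dx": -14,"dy": -44,"dz": 0,"rx": 0,"ry": 0,"rz": -14}
    - {"dx": -21,"dy": -66,"dz": 0,"rx": 0,"ry": 0,"rz": -21}
    - {"dx": -28,"dy": -88,"dz": 0,"rx": 0,"ry": 0,"rz": -28}
    - {"dx": -35,"dy": -110,"dz": 0,"rx": 0,"ry": 0,"rz": -35}

```text
clock: 11.12
tcp_pos: [0.4366, -0.2592, 0.2191]
orientation: [-2.34, -2.094, 0.002]
contact_force: [1.7, 0.2, 0.3]
grip_width: 0.0453
gripper_force: 0.0
```

send_rows:
  deltas:
    - {"dx": -7,"dy": -22,"dz": 0,"rx": 0,"ry": 0,"rz": -7}
    - {"dx": -14,"dy": -44,"dz": 0,"rx": 0,"ry": 0,"rz": -14}
    - {"dx": -21,"dy": -65,"dz": -20,"rx": 0,"ry": 0,"rz": -20.5}
    - {"dx": -21,"dy": -65,"dz": -55,"rx": 0,"ry": 0,"rz": -20.5}
    - {"dx": -21,"dy": -65,"dz": -85,"rx": 0,"ry": 0,"rz": -20.5}

```text
clock: 11.53
tcp_pos: [0.4157, -0.3248, 0.1334]
orientation: [2.674, 1.648, -0.002]
contact_force: [0.6, 0.2, -0.1]
grip_width: 0.0451
gripper_force: 0.0
```

```bash
python3 - <<'E'
from h import *
f=grab('scene');g=grab('top');o=r.get_obs(); print(o['tcp_pos'],o['orientation'],o['joints'])
a=cv2.resize(f['frame'][270:370,220:330],(385,350),interpolation=2);b=cv2.resize(g['frame'][180:260,320:400],(350,350),interpolation=2)
cv2.imwrite('pics/s1.png',np.hstack([a,b]))
E
```

```text
[ 0.41330212 -0.32138495  0.13050069] [-2.66507227 -1.64723787  0.00937752] [ 0.02852308  0.44434507  0.65084467  2.04290639 -0.37468238  0.78303752
  0.44185247]
```

View pics/s1.png

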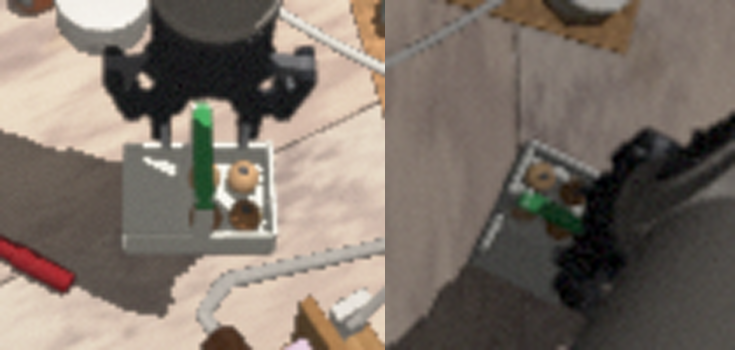

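The jaws straddle the green bar: fingers at columns 160 and 245, bar at 203 (left crop). All four beads are behind the bar. Next I'll descend and grip.

send_rows:
  deltas:
    - {"dx": 2,"dy": 1,"dz": -20,"rx": 0,"ry": 0,"rz": 0}
    - {"dx": 2,"dy": 1,"dz": -40,"rx": 0,"ry": 0,"rz": 0}
    - {"dx": 2,"dy": 1,"dz": -56,"rx": 0,"ry": 0,"rz": 0}
    - {"dx": 2,"dy": 1,"dz": -56,"rx": 0,"ry": 0,"rz": 0}
    - {"dx": 2,"dy": 1,"dz": -56,"rx": 0,"ry": 0,"rz": 0}

```text
clock: 12.05
tcp_pos: [0.4187, -0.3226, 0.0798]
orientation: [-2.672, -1.651, 0.001]
contact_force: [-0.4, 0.1, -0.2]
grip_width: 0.0449
gripper_force: 0.0
```

send_rows:
  deltas:
    - {"dx": 0,"dy": 0,"dz": 0,"rx": 0,"ry": 0,"rz": 0}
    - {"dx": 0,"dy": 0,"dz": 0,"rx": 0,"ry": 0,"rz": 0}
    - {"dx": 0,"dy": 0,"dz": 0,"rx": 0,"ry": 0,"rz": 0}
    - {"dx": 0,"dy": 0,"dz": 0,"rx": 0,"ry": 0,"rz": 0}
    - {"dx": 0,"dy": 0,"dz": 0,"rx": 0,"ry": 0,"rz": 0}
  jaw: 5
  newtons: 60

```text
clock: 12.47
tcp_pos: [0.4188, -0.3228, 0.0802]
orientation: [2.673, 1.65, 0.001]
contact_force: [-3.3, 1.8, 6.6]
grip_width: 0.0125
gripper_force: 61.2
```

send_rows:
  deltas:
    - {"dx": 0,"dy": 0,"dz": 5,"rx": 0,"ry": 0,"rz": 0}
    - {"dx": 0,"dy": 0,"dz": 15,"rx": 0,"ry": 0,"rz": 0}
    - {"dx": 0,"dy": 0,"dz": 30,"rx": 0,"ry": 0,"rz": 0}
    - {"dx": 0,"dy": 0,"dz": 45,"rx": 0,"ry": 0,"rz": 0}
    - {"dx": 0,"dy": 0,"dz": 60,"rx": 0,"ry": 0,"rz": 0}

```text
clock: 12.88
tcp_pos: [0.4185, -0.3228, 0.1405]
orientation: [2.673, 1.65, -0.0]
contact_force: [0.5, -0.3, -1.7]
grip_width: 0.0128
gripper_force: 59.8
```

Scoop lifted. I'll carry it gently to the funnel, rising and turning.

send_rows:
  deltas:
    - {"dx": 4,"dy": 4,"dz": 8,"rx": 0,"ry": 0,"rz": 0.5}
    - {"dx": 13,"dy": 14,"dz": 18,"rx": 0,"ry": 0,"rz": 1}
    - {"dx": 24,"dy": 26,"dz": 28,"rx": 0,"ry": 0,"rz": 2}
    - {"dx": 36,"dy": 38,"dz": 38,"rx": 0,"ry": 0,"rz": 3}
    - {"dx": 48,"dy": 51,"dz": 48,"rx": 0,"ry": 0,"rz": 4}

```text
clock: 13.3
tcp_pos: [0.4672, -0.2709, 0.1881]
orientation: [2.613, 1.744, 0.0]
contact_force: [0.1, 0.1, -2.3]
grip_width: 0.0128
gripper_force: 59.8
```

send_rows:
  deltas:
    - {"dx": 12,"dy": 13,"dz": 8,"rx": 0,"ry": 0,"rz": 1}
    - {"dx": 24,"dy": 26,"dz": 16,"rx": 0,"ry": 0,"rz": 2}
    - {"dx": 36,"dy": 38,"dz": 24,"rx": 0,"ry": 0,"rz": 3}
    - {"dx": 48,"dy": 51,"dz": 30,"rx": 0,"ry": 0,"rz": 4}
    - {"dx": 60,"dy": 64,"dz": 37,"rx": 0,"ry": 0,"rz": 5}

```text
clock: 13.72
tcp_pos: [0.5275, -0.2064, 0.2248]
orientation: [-2.534, -1.857, 0.0]
contact_force: [0.5, 0.2, -1.6]
grip_width: 0.0126
gripper_force: 59.8
```

send_rows:
  deltas:
    - {"dx": 12,"dy": 13,"dz": 0,"rx": 0,"ry": 0,"rz": 1}
    - {"dx": 24,"dy": 26,"dz": 0,"rx": 0,"ry": 0,"rz": 2}
    - {"dx": 36,"dy": 38,"dz": 0,"rx": 0,"ry": 0,"rz": 3}
    - {"dx": 48,"dy": 51,"dz": 0,"rx": 0,"ry": 0,"rz": 4}
    - {"dx": 60,"dy": 64,"dz": 0,"rx": 0,"ry": 0,"rz": 5}

```text
clock: 14.13
tcp_pos: [0.5876, -0.1424, 0.2237]
orientation: [-2.45, -1.965, 0.001]
contact_force: [0.2, -0.8, -2.4]
grip_width: 0.0132
gripper_force: 59.8
```

send_rows:
  deltas:
    - {"dx": 12,"dy": 13,"dz": 0,"rx": 0,"ry": 0,"rz": 1}
    - {"dx": 24,"dy": 26,"dz": 0,"rx": 0,"ry": 0,"rz": 2}
    - {"dx": 36,"dy": 40,"dz": 0,"rx": 0,"ry": 0,"rz": 3}
    - {"dx": 47,"dy": 51,"dz": 0,"rx": 0,"ry": 0,"rz": 3}
    - {"dx": 56,"dy": 60,"dz": 0,"rx": 0,"ry": 0,"rz": 3}

```text
clock: 14.55
tcp_pos: [0.6441, -0.0817, 0.2241]
orientation: [-2.398, -2.029, -0.0]
contact_force: [-0.1, 0.2, -1.7]
grip_width: 0.0129
gripper_force: 59.8
```

send_rows:
  deltas:
    - {"dx": 5,"dy": 5,"dz": 0,"rx": 0,"ry": 0,"rz": 0}
    - {"dx": 8,"dy": 8,"dz": 0,"rx": 0,"ry": 0,"rz": 0}
    - {"dx": 8,"dy": 8,"dz": 0,"rx": 0,"ry": 0,"rz": 0}
    - {"dx": 8,"dy": 8,"dz": 0,"rx": 0,"ry": 0,"rz": 0}

```text
clock: 14.88
tcp_pos: [0.6503, -0.0766, 0.2243]
orientation: [2.401, 2.026, -0.001]
contact_force: [0.1, -0.6, -2.3]
grip_width: 0.013
gripper_force: 59.8
```

```bash
python3 - <<'E'
from h import *
f=grab('scene');o=r.get_obs(); print(o['tcp_pos'],o['orientation'],o['joints'],o['grip_width'])
save(f,'s2.png',(230,130,380,260),4)
E
```

```text
[ 0.65011838 -0.07690463  0.22437187] [ 2.40145453e+00  2.02516498e+00 -1.00502064e-03] [-0.37736299  0.50931247  0.56895519  1.65466638 -0.30384123  1.06751242
  0.11241331] 0.012809505439919149
```

View pics/s2.png

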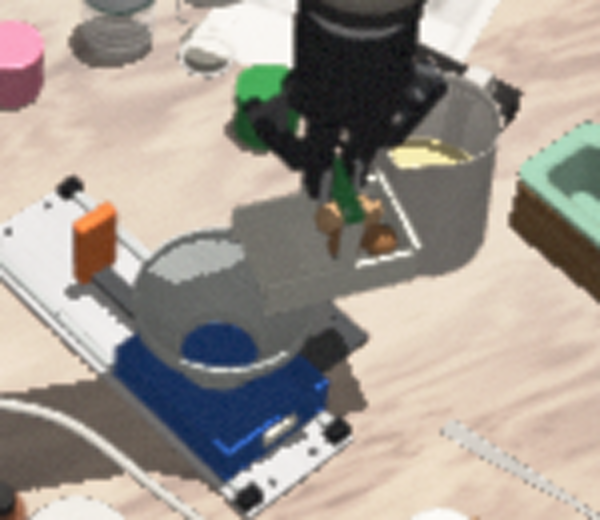

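All four beads are in the scoop at (330-390,205-245), its lip is over the funnel mouth near (270,255), and the blue box is under the funnel. Starting to tilt.

send_rows:
  deltas:
    - {"dx": -4,"dy": 1,"dz": 0,"rx": -0.7,"ry": -3.9,"rz": 0}
    - {"dx": -9,"dy": 2,"dz": 0,"rx": -1.3,"ry": -7.9,"rz": 0}
    - {"dx": -14,"dy": 2,"dz": 0,"rx": -2,"ry": -11.8,"rz": 0}
    - {"dx": -18,"dy": 3,"dz": 0,"rx": -2.7,"ry": -15.8,"rz": 0}
    - {"dx": -23,"dy": 4,"dz": 0,"rx": -3.4,"ry": -19.7,"rz": 0}

```text
clock: 15.35
tcp_pos: [0.6268, -0.073, 0.2248]
orientation: [2.182, 1.839, 0.327]
contact_force: [-0.2, -0.6, -2.2]
grip_width: 0.0126
gripper_force: 59.8
```

send_rows:
  deltas:
    - {"dx": -7,"dy": 1,"dz": 0,"rx": -0.8,"ry": -4.9,"rz": 0}
    - {"dx": -14,"dy": 2,"dz": 0,"rx": -1.7,"ry": -9.9,"rz": 0}
    - {"dx": -20,"dy": 4,"dz": 0,"rx": -2.5,"ry": -14.8,"rz": 0}
    - {"dx": -27,"dy": 5,"dz": 0,"rx": -3.4,"ry": -19.7,"rz": 0}
    - {"dx": -33,"dy": 6,"dz": 0,"rx": -4.2,"ry": -24.6,"rz": 0}

```text
clock: 15.77
tcp_pos: [0.6042, -0.057, 0.2176]
orientation: [2.026, 1.736, 0.553]
contact_force: [-0.2, 1.3, -1.9]
grip_width: 0.0129
gripper_force: 59.8
```

```bash
python3 - <<'E'
from h import *
f=grab('scene');o=r.get_obs(); print(o['tcp_pos'],R.from_rotvec(o['orientation']).as_matrix()[:,2],o['joints'],o['grip_width'],o['contact_force'])
save(f,'s3.png',(230,130,380,260),4)
E
```

```text
[ 0.60344654 -0.05623568  0.21687475] [ 0.54717052 -0.05230912 -0.83538505] [-0.84097472  0.25464311  0.92239444  2.22942875 -0.74603803  0.22543355
  0.53836752] 0.013159780521800233 [-1.34216405  1.02624334 -3.20801895]
```

View pics/s3.png

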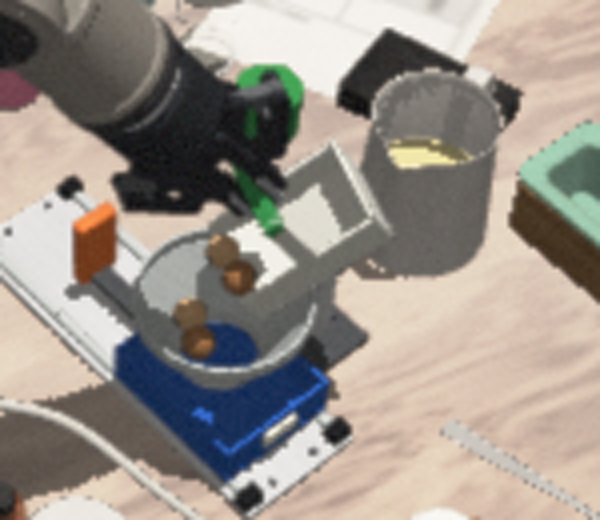

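At 33° of tilt joint 6 is near its limit, but two beads are already in the funnel at (190,315) and (197,342), and two are rolling over the lip at (220,250) and (238,277). I'll hold and let them run.

send_rows:
  deltas:
    - {"dx": 0,"dy": 0,"dz": 0,"rx": 0,"ry": 0,"rz": 0}
    - {"dx": 0,"dy": 0,"dz": 0,"rx": 0,"ry": 0,"rz": 0}
    - {"dx": 0,"dy": 0,"dz": 0,"rx": 0,"ry": 0,"rz": 0}
    - {"dx": 0,"dy": 0,"dz": 0,"rx": 0,"ry": 0,"rz": 0}
    - {"dx": 0,"dy": 0,"dz": 0,"rx": 0,"ry": 0,"rz": 0}

```text
clock: 16.23
tcp_pos: [0.606, -0.0569, 0.2182]
orientation: [2.024, 1.736, 0.552]
contact_force: [0.1, -0.4, -1.7]
grip_width: 0.0126
gripper_force: 59.9
```

```bash
python3 - <<'E'
from h import *
f=grab('scene');o=r.get_obs(); print(o['tcp_pos'],R.from_rotvec(o['orientation']).as_matrix()[:,2],o['joints'],o['grip_width'],o['contact_force'])
save(f,'s4.png',(230,130,380,260),4)
E
```

```text
[ 0.60594763 -0.05684787  0.21813168] [ 0.54723393 -0.05473322 -0.83518818] [-0.83277154  0.25511032  0.9131425   2.22299036 -0.71977218  0.22610812
  0.5127858 ] 0.012624764505693737 [ 3.32968676e-01 -1.60741915e-04 -2.20717192e+00]
```

View pics/s4.png

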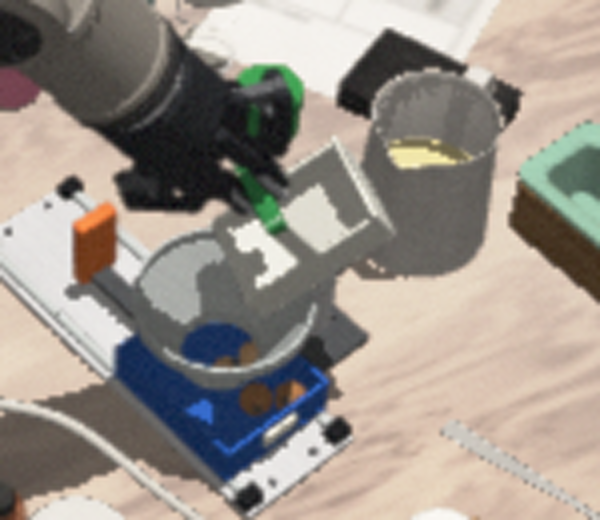

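The scoop is empty and all four beads are in the box: (222,362) and (248,352) through the outlet, (255,400) and (290,393) over the floor. Untilting and going back the same way.

send_rows:
  deltas:
    - {"dx": 7,"dy": -1,"dz": 5,"rx": 0.8,"ry": 4.9,"rz": 0}
    - {"dx": 14,"dy": -2,"dz": 10,"rx": 1.7,"ry": 9.9,"rz": 0}
    - {"dx": 20,"dy": -4,"dz": 10,"rx": 2.5,"ry": 14.8,"rz": 0}
    - {"dx": 27,"dy": -5,"dz": 10,"rx": 3.4,"ry": 19.7,"rz": 0}
    - {"dx": 33,"dy": -6,"dz": 10,"rx": 4.2,"ry": 24.6,"rz": 0}

```text
clock: 16.7
tcp_pos: [0.6394, -0.0625, 0.2282]
orientation: [2.325, 1.977, 0.183]
contact_force: [1.6, 1.0, -1.0]
grip_width: 0.0127
gripper_force: 59.9
```

send_rows:
  deltas:
    - {"dx": 5,"dy": -1,"dz": 0,"rx": 0.7,"ry": 3.9,"rz": 0}
    - {"dx": 9,"dy": -2,"dz": 0,"rx": 1.3,"ry": 7.9,"rz": 0}
    - {"dx": 14,"dy": -2,"dz": 0,"rx": 2,"ry": 11.8,"rz": 0}
    - {"dx": 18,"dy": -3,"dz": 0,"rx": 2.7,"ry": 15.8,"rz": 0}
    - {"dx": 23,"dy": -4,"dz": 0,"rx": 3.4,"ry": 19.7,"rz": 0}

```text
clock: 17.12
tcp_pos: [0.6623, -0.0668, 0.2276]
orientation: [-2.258, -1.906, 0.154]
contact_force: [1.4, -0.2, -2.0]
grip_width: 0.013
gripper_force: 59.9
```

```bash
python3 - <<'E'
from h import *
o=r.get_obs(); M=R.from_rotvec(o['orientation']).as_matrix(); print(o['tcp_pos'],M[:,2],np.degrees(np.arctan2(M[1,1],M[0,1])),o['joints'],o['grip_width'],o['contact_force'])
E
```

```text
[ 0.66225264 -0.066779    0.22762019] [-0.19597889  0.07192504 -0.9779668 ] -9.42543673224204 [-0.49201422  0.75402364  0.90967999  1.46829861 -0.58229734  1.42830555
  0.32194212] 0.012961722891790964 [ 1.35942591 -0.20588776 -1.96731003]
```

Small over-rotation: the tilt had been clamped. I'll correct by rx -4.1, ry -11.3 and return.

send_rows:
  deltas:
    - {"dx": -10,"dy": -10,"dz": 1,"rx": -1,"ry": -2.8,"rz": 0}
    - {"dx": -24,"dy": -25,"dz": 2,"rx": -2,"ry": -5.6,"rz": 0}
    - {"dx": -40,"dy": -42,"dz": 3,"rx": -3,"ry": -8.5,"rz": 0}
    - {"dx": -56,"dy": -59,"dz": 3,"rx": -4.1,"ry": -11.3,"rz": 0}
    - {"dx": -72,"dy": -76,"dz": 3,"rx": -4.1,"ry": -11.3,"rz": 0}

```text
clock: 17.53
tcp_pos: [0.588, -0.1433, 0.2306]
orientation: [2.398, 2.025, 0.006]
contact_force: [-0.7, -0.9, -2.2]
grip_width: 0.0123
gripper_force: 59.9
```

send_rows:
  deltas:
    - {"dx": -20,"dy": -21,"dz": 0,"rx": 0,"ry": 0,"rz": -3}
    - {"dx": -40,"dy": -42,"dz": 0,"rx": 0,"ry": 0,"rz": -7}
    - {"dx": -60,"dy": -63,"dz": 0,"rx": 0,"ry": 0,"rz": -10}
    - {"dx": -80,"dy": -84,"dz": 0,"rx": 0,"ry": 0,"rz": -14}
    - {"dx": -100,"dy": -105,"dz": 0,"rx": 0,"ry": 0,"rz": -17}

```text
clock: 17.95
tcp_pos: [0.4888, -0.2486, 0.2309]
orientation: [2.674, 1.645, 0.004]
contact_force: [0.6, -0.7, -1.3]
grip_width: 0.0129
gripper_force: 59.9
```

send_rows:
  deltas:
    - {"dx": -20,"dy": -21,"dz": -15,"rx": 0,"ry": 0,"rz": 0}
    - {"dx": -40,"dy": -43,"dz": -35,"rx": 0,"ry": 0,"rz": 0}
    - {"dx": -60,"dy": -64,"dz": -55,"rx": 0,"ry": 0,"rz": 0}
    - {"dx": -71,"dy": -75,"dz": -80,"rx": 0,"ry": 0,"rz": 0}
    - {"dx": -71,"dy": -75,"dz": -100,"rx": 0,"ry": 0,"rz": 0}

```text
clock: 18.37
tcp_pos: [0.4151, -0.3257, 0.1301]
orientation: [2.676, 1.64, 0.002]
contact_force: [-0.0, 0.5, -1.4]
grip_width: 0.0131
gripper_force: 59.9
```

```bash
python3 - <<'E'
from h import *
o=r.get_obs(); M=R.from_rotvec(o['orientation']).as_matrix(); print(o['tcp_pos'],M[:,2],np.degrees(np.arctan2(M[1,1],M[0,1])),o['grip_width'],o['contact_force'])
f=grab('scene');P=f['P'];X=P[np.hypot(P[...,0]-.42,P[...,1]+.32)<.08];im=f['frame'][np.hypot(P[...,0]-.42,P[...,1]+.32)<.08].astype(int)
xs=np.array([M[0,1],M[1,1]]);ys=np.array([-xs[1],xs[0]])
d=X[:,:2]-np.array(o['tcp_pos'][:2]);a=d@xs;b=d@ys;z=X[:,2]
for s0 in range(-60,61,10):  # rim profile: max z of near side wall per x bin
    m=(a>s0/1e3)&(a<(s0+10)/1e3)&(b<-.025)&(b>-.05)&(z<.105)&(z>.02); print(s0,m.sum(),np.round(np.percentile(z[m],[5,95]),4) if m.sum() else '')
E
```

```text
[ 0.4150654  -0.32574517  0.13011234] [ 0.00252502 -0.00158639 -0.99999555] -26.986904174762444 0.013068942316379808 [-0.02619765  0.54186419 -1.40238127]
-60 16 [0.0521 0.081 ]
-50 38 [0.0527 0.0804]
-40 26 [0.0506 0.0805]
-30 24 [0.052  0.0819]
-20 24 [0.0526 0.083 ]
-10 35 [0.0522 0.1023]
0 37 [0.0531 0.1017]
10 25 [0.0515 0.0816]
20 25 [0.0533 0.0795]
30 24 [0.0517 0.0789]
40 33 [0.0549 0.0843]
50 10 [0.0552 0.0844]
60 0
```

The rim is level and the underside is at z≈0.05. Lower 48 mm, then touch down.

send_rows:
  deltas:
    - {"dx": 0,"dy": 0,"dz": -15,"rx": 0,"ry": 0,"rz": 0}
    - {"dx": 0,"dy": 0,"dz": -30,"rx": 0,"ry": 0,"rz": 0}
    - {"dx": 0,"dy": 0,"dz": -42,"rx": 0,"ry": 0,"rz": 0}
    - {"dx": 0,"dy": 0,"dz": -48,"rx": 0,"ry": 0,"rz": 0}
    - {"dx": 0,"dy": 0,"dz": -50,"rx": 0,"ry": 0,"rz": 0}

```text
clock: 18.83
tcp_pos: [0.4185, -0.3217, 0.0804]
orientation: [-2.672, -1.651, -0.004]
contact_force: [-4.7, 6.2, 13.5]
grip_width: 0.0126
gripper_force: 62.0
```

send_rows:
  deltas:
    - {"dx": 0,"dy": 0,"dz": 0,"rx": 0,"ry": 0,"rz": 0}
    - {"dx": 0,"dy": 0,"dz": 0,"rx": 0,"ry": 0,"rz": 0}
    - {"dx": 0,"dy": 0,"dz": 0,"rx": 0,"ry": 0,"rz": 0}

```text
clock: 19.08
tcp_pos: [0.4193, -0.3227, 0.0815]
orientation: [2.67, 1.649, 0.006]
contact_force: [1.1, 0.2, -1.4]
grip_width: 0.0126
gripper_force: 59.9
```

send_rows:
  deltas:
    - {"dx": 0,"dy": 0,"dz": -1,"rx": 0,"ry": 0,"rz": 0}
    - {"dx": 0,"dy": 0,"dz": -2,"rx": 0,"ry": 0,"rz": 0}
    - {"dx": 0,"dy": 0,"dz": -2,"rx": 0,"ry": 0,"rz": 0}

```text
clock: 19.33
tcp_pos: [0.4188, -0.3224, 0.0801]
orientation: [2.672, 1.65, 0.008]
contact_force: [-3.3, 4.1, 14.1]
grip_width: 0.0129
gripper_force: 61.9
```

send_rows:
  deltas:
    - {"dx": 0,"dy": 0,"dz": 0,"rx": 0,"ry": 0,"rz": 0}
    - {"dx": 0,"dy": 0,"dz": 0,"rx": 0,"ry": 0,"rz": 0}
    - {"dx": 0,"dy": 0,"dz": 0,"rx": 0,"ry": 0,"rz": 0}
    - {"dx": 0,"dy": 0,"dz": 0,"rx": 0,"ry": 0,"rz": 0}
  jaw: 45

```text
clock: 19.67
tcp_pos: [0.4188, -0.3224, 0.0789]
orientation: [2.671, 1.65, 0.005]
contact_force: [0.4, -0.3, -0.5]
grip_width: 0.045
gripper_force: 0.0
```

send_rows:
  deltas:
    - {"dx": 0,"dy": 0,"dz": 15,"rx": 0,"ry": 0,"rz": 0}
    - {"dx": 0,"dy": 0,"dz": 40,"rx": 0,"ry": 0,"rz": 0}
    - {"dx": 0,"dy": 0,"dz": 75,"rx": 0,"ry": 0,"rz": 0}
    - {"dx": 0,"dy": 0,"dz": 105,"rx": 0,"ry": 0,"rz": 0}
    - {"dx": 0,"dy": 0,"dz": 120,"rx": 0,"ry": 0,"rz": 0}

```text
clock: 20.08
tcp_pos: [0.4194, -0.3237, 0.2019]
orientation: [2.67, 1.647, 0.007]
contact_force: [1.0, -0.5, -1.2]
grip_width: 0.0451
gripper_force: 0.0
```

```bash
python3 - <<'E'
from h import *
o=r.get_obs(); print(o['tcp_pos'],o['contact_force'])
for n in('scene','top'):
    f=grab(n);P=f['P'];hs=cv2.cvtColor(f['frame'],cv2.COLOR_BGR2HSV)
    near=lambda x,y,d:np.hypot(P[...,0]-x,P[...,1]-y)<d
    g=P[near(.419,-.323,.05)&(hs[...,0]>45)&(hs[...,0]<75)&(hs[...,1]>100)&(P[...,2]<.11)]
    print(n,'bar',len(g),g.mean(0) if len(g) else '',np.percentile(g[:,2],[5,95]) if len(g) else '')
    b=P[(hs[...,0]>=105)&(hs[...,0]<=125)&(hs[...,1]>120)&(P[...,2]>.02)&(P[...,2]<.06)&near(.58,-.06,.1)]
    print('box',len(b),cv2.minAreaRect((b[:,:2]*1000).astype(np.float32)))
    w=P[near(.58,-.064,.07)&(hs[...,0]>4)&(hs[...,0]<20)&(hs[...,1]>70)&(P[...,2]<.06)]
    print('beads',len(w),w.min(0) if len(w) else '',w.max(0) if len(w) else '')
    j=P[near(.642,-.263,.04)&(P[...,2]>.045)&(P[...,2]<.065)]; print('teal',len(j),np.median(j,0) if len(j) else '')
    s=P[near(.419,-.323,.045)&(hs[...,0]>4)&(hs[...,0]<20)&(hs[...,1]>110)&(P[...,2]<.06)]; print('beads left in scoop px',len(s))
E
```

```text
[ 0.41935638 -0.32366239  0.2019396 ] [ 0.95306032 -0.52063248 -1.18761754]
scene bar 115 [ 0.41705634 -0.32603758  0.0880408 ] [0.08417761 0.09170976]
box 25 ((634.327880859375, -114.08998107910156), (24.107152938842773, 9.426054000854492), 53.911643981933594)
beads 0  
teal 304 [ 0.63932717 -0.2659723   0.05110493]
beads left in scoop px 0
top bar 60 [ 0.4217101  -0.31623802  0.09124739] [0.08516172 0.09463126]
box 76 ((581.5390625, -63.59135437011719), (94.43614959716797, 118.92743682861328), 13.507328987121582)
beads 49 [ 0.58098681 -0.08823582  0.01455176] [ 0.61254853 -0.05030367  0.0434297 ]
teal 200 [ 0.64282682 -0.26015056  0.05438115]
beads left in scoop px 0
```

```bash
python3 -c "
from bench import r
print(r.hand_in())"
```

```text
the job is handed in; nothing more can be done
None
```

The job is handed in at about 20 s; no verdict came back, but my last camera check showed the teal jar on the mat beside the yellow one, the blue box within a few mm of the funnel centre, and the emptied scoop standing on the table. Right after the pour I could see all four beads in the box.

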